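Start the toaster on defrost

ROBOT

A 7-joint arm with a two-finger parallel gripper is mounted at the origin on the work surface. World frame = base frame: x ahead of the robot, y to its left, z up, the work surface at z = 0. Lengths are in m, angles in rad, forces in N, time in s.
With the tool pointing down it reaches from about 0.375 to 0.925 m from the base axis. Payload 3.1 kg.
Tool frame: the origin (TCP) lies at the very end of the fingers, on their centre line; the grasp point (between the pads) lies 19 mm behind it; z points along the fingers, y is the line along which they close (so a half turn about z gives the same grasp; the last joint's range is limited). The gripper opens to 85 mm and grips with 20 to 120 N. Pads are 22 mm wide; open, the fingers measure 114 mm over their backs; the gripper's body (76 mm by 85 mm) begins 54 mm behind the grasp point. The pads swing forward as they close: fully open they stand 13 mm farther back than shut.
Start: joints at [1.148, 0.383, 0.044, 1.598, -0.018, 1.161, -0.05], TCP at [0.207, -0.616, 0.231] pointing down, gripper open.
Joint ranges: [-2.61, 2.61], [-0.41, 2.15], [-1.48, 1.57], [0, 2.5], [-1.57, 4.71], [0.05, 1.97], [-2.85, 2.85]. Speed limits (rad/s): [2.79, 2.79, 3.14, 3.14, 3.14, 3.14, 3.14].

INTERFACE

Orientations are given as a unit quaternion [x, y, z, w].
In Python, from cell import * gives the robot as it stands.
- The arm moves only by the tool jog_arm, never from a script. Its argument "plan" is a list of rows, each a list of 7 numbers: the shift along the tool's x, y, z in units of 0.25 m (1.0 is 0.25 m), then the turn, a rotation vector about the tool's x, y, z in units of pi rad (1.0 is pi rad), then the opening, from 0 (shut) to 1 (fully open). A call has 1 to 10 rows; each row is the pose to reach, as a shift and turn from the pose commanded when the call began, along the tool's axes at that moment, turning the shorter way round; what a row does not reach only later rows make up. A row lasts 1/10 s, in which the tool goes at most 50 mm and 8.59 degrees, less where a joint would pass 70% of its speed; a pose out of reach is approached as far as the arm can. A call with a number of a shift or a turn outside -1 to 1 is refused whole. A call with a gripper value outside its range is refused whole. The fingers move at their own pace and stop on an object; "force" is the grip in N (left out, the last holds). Time passes only in rows, so rows that repeat a pose let the fingers close. It gives the time, the measured TCP pose, the force, the opening and the grip force at its end, in the units of the state.
- observe(): the state, without advancing time (a new reading comes with each control period).
- camera(name): name is "scene" or "top" or "wrist"; returns a dict with "image" (384x512x3 uint8, red, green, blue), "mtx" (3x3 intrinsics, pixels), "k1" (the pictures are not rectified: a ray, as slopes to the right and down, at radius r is drawn at 1 + k1 r^2 times it, then the intrinsics apply), "view" (4x4, takes a point from world to camera coordinates). Camera axes: x right, y down, z forward; pixel columns grow to the right and rows downward; lengths in m; the calibration is good to about 2 mm. A picture is of the moment at which its call begins. There is no depth.
- close_job(): hands the job in; it is judged then, once.
The state is a dict: "time_s": time; "qpos": joint angles; "qd": joint speeds; "effort": joint torques, N m; "ee_pos": TCP position; "tcp_rot": TCP orientation; "ft_force": force on the tool from outside, world axes, zero at the start; "torque": the same for the moment, N m; "width": finger opening in m; "finger_force": force on a finger pad.
Only numpy, scipy, OpenCV 4.12 (cv2) and the standard library are available. Lean on these libraries where they do the work, as an engineer would, in place of code of your own. Each camera call takes 0.05 s, during which the arm holds its last target. There are 200 camera calls.

TASK

Start the toaster for frozen bread: push its red lever all the way down until it catches and stays down by itself, then press the blue defrost touch key squarely with the fingertips at about 10 N (never as hard as 25 N), holding it for about a second, and let go. Do not force the lever (keep under 45 N), do not press the white and red keys, and leave everything else on the counter where it stands.

Things in the scene. Friction and masses are not known exactly. Their poses are not given: they have to be found in the camera images.
- toaster: brushed-metal toaster, 200 deep (x) x 300 wide (y) x 195 mm tall, fixed. Origin at the centre of its underside; x points from its front (lever, dials) to its back, y to the lever's side, z up. Front face at x = -0.100, full height for y above 0.022; elsewhere cut off above 139 mm by a sloped panel. Bread slices stick 40 mm out of its top while the lever is up
- panel (a point): centre of the toaster's black key panel, which slopes 35 degrees, rising from the front edge (139 mm up) towards the back (195 mm). Three touch keys (blue, white, red) sit on it side by side, 54 mm apart along the toaster's y, in any order
- lever: red lever paddle at the toaster's front: a level plate 42 deep (x) x 60 wide (y) x 16 mm thick, 7 to 49 mm out from the front face. Origin at the centre of its TOP face, 158 mm above the counter at the start; axes as the toaster's. Slides straight down 55 mm to a hard stop, with the bread. The toaster's wall rises close behind it, so a wide gripper must lean away from the toaster to follow it down
- lever_home (a point): where the origin of the lever is when it is fully down (103 mm above the counter). The lever pushes back with about 3 N at first, jumps to about 15 to 18 N some 30 mm down as a roller meets its catch, then eases; over the last 8 mm or so the catch pulls it on to its hard stop and holds it with about 6 N. Let go earlier, it springs up again
- key_defrost: BLUE touch key (defrost): flat pad, 40 mm (up the slope) x 36 mm, 5 mm proud of the panel. Origin at the centre of its face, axes parallel to the toaster's; the face's outward normal is (-0.574, 0, 0.819) in this frame. It gives only 1 mm, bottoming at about 5 N, and then is solid
- key_reheat: WHITE touch key (reheat), same shape and frame as the blue one; to be left alone
- key_cancel: RED touch key (cancel), same shape and frame as the blue one; to be left alone
- mug: blue mug, 80 mm across, 95 mm tall; origin at the centre of its underside. A bystander
- jam_jar: amber jar with red lid, 66 mm across, 95 mm tall; origin at the centre of its underside. A bystander, in front of the toaster
- butter_dish: white butter dish with lid, 125 x 85 x 76 mm; origin at the centre of its underside. A bystander beside the toaster
- pepper_mill: dark wooden pepper mill, 60 mm across, 168 mm tall; origin at the centre of its underside. A bystander beside the toaster
- plate: white plate, 200 mm across, 18 mm tall; origin at the centre of its underside. A bystander

How it is judged:
On the way, in this order (a step that is already met when the one before it is completed fails the run):
1. the lever is fully down on its stop (z of lever in the frame of toaster below 0.105 m), for 0.3 s.
2. with the lever still down, the blue key is pressed by the fingers with 6 N or more for half a second (z of lever in the frame of toaster below 0.105 m and contact force between the fingers and key_defrost above 6 N), for 0.5 s.
At the end, for the whole second after the job is handed in: the lever has caught and stays down, its top face within 2 mm of its lowest position (under 105 mm above the toaster's underside), and nothing presses the blue key (z of lever in the frame of toaster below 0.105 m and contact force between anything else and key_defrost below 0.5 N); the robot touches nothing.
It fails at once if the blue key is pressed with more than 25 N (contact force between anything else and key_defrost above 25 N).
It fails at once if the lever is forced with more than 45 N (contact force between the fingers and lever above 45 N).
It fails at once if the white or the red key is pressed (over 2 N) (contact force between anything else and key_reheat above 2 N or contact force between anything else and key_cancel above 2 N).
It fails at once if a bystander is shifted by more than 25 mm (distance of any of mug, jam_jar, butter_dish, pepper_mill, plate from where it was at the start of the episode above 0.025 m).
It fails at once if a bystander is tipped over (angle between any of mug, jam_jar, butter_dish, pepper_mill, plate's own z axis and vertical above 0.5 rad).
It also fails if it takes over 54 s, if anything falls off the work surface, if the arm or the gripper's body presses on something with over 40 N, if the wrist force passes 120 N, or if a joint passes its speed limit or range.

## Working session

There is one attempt and no reset: what is moved stays moved. The work goes in short steps, Python scripts to look and compute and a tool call to move; the robot and the scene stay as the last step left them, time stands still between calls to the robot, and variables do not carry over. Pictures are saved under pics/ and viewed, at most 10 in all, crops included, and the job is handed in when it is done.

Besides the shell and the picture viewer there is one more tool, called after "Call:" as name(argument=value, ...), one argument or row to a line, values as JSON. jog_arm: Moves the arm, as the interface text tells. Shifts and turns lie within -1 to 1; 1 stands for 0.25 m of shift or pi rad of turn. Its arguments: {"type":"object","properties":{"plan":{"type":"array","items":{"type":"array","items":{"type":"number"}}},"force":{"type":"number"}},"required":["plan"]}

```bash
mkdir -p pics; ls
python3 - <<'E'
from cell import *
import cv2,numpy as np,pickle
d={}
for n in ("scene","top","wrist"):
    c=camera(n);d[n]=c
    cv2.imwrite(f"pics/{n}0.png",cv2.cvtColor(c["image"],cv2.COLOR_RGB2BGR))
    v=np.array(c["view"]);print(n,c["k1"],np.round(-v[:3,:3].T@v[:3,3],3))
pickle.dump(d,open("d0.pkl","wb"))
s=observe();print({k:np.round(s[k],3) for k in("time_s","ee_pos","tcp_rot","ft_force","width")})
E
```

```text
pics
scene -0.17944668549531415 [ 0.927 -0.48   1.14 ]
top -0.10003902231035246 [0.518 0.062 0.918]
wrist -0.06139877472053478 [ 0.271 -0.595  0.373]
{'time_s': np.float64(0.15), 'ee_pos': array([ 0.207, -0.615,  0.23 ]), 'tcp_rot': array([ 0.987,  0.162, -0.   , -0.001]), 'ft_force': array([ 0.4  , -0.216,  0.015]), 'width': np.float64(0.085)}
```

View pics/scene0.png

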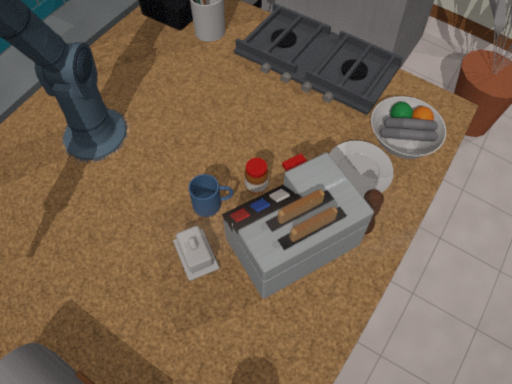

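View pics/top0.png

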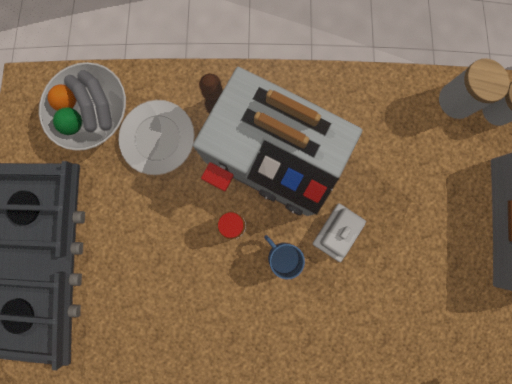

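The top view shows the red lever at about (217,176) and the jar lid at (231,225). The white, blue and red keys are at (270,167), (292,179) and (315,191), and the mug is at (286,260). In the scene view the lever is at about (295,162) and the blue key at (261,205).

```bash
cat > h.py <<'E'
import numpy as np,cv2
def ray(c,uv):
    K=np.array(c["mtx"]);v=np.array(c["view"])
    d=(np.array([uv[0],uv[1],1.])@np.linalg.inv(K).T)[:2]
    s=d.copy()
    for _ in range(30): s=d/(1+c["k1"]*(s@s))
    w=v[:3,:3].T@np.r_[s,1];return -v[:3,:3].T@v[:3,3],w/np.linalg.norm(w)
def onz(c,uv,z):
    o,w=ray(c,uv);return o+w*(z-o[2])/w[2]
def tri(c1,u1,c2,u2):
    a,b=ray(c1,u1);e,f=ray(c2,u2)
    t=np.linalg.lstsq(np.c_[b,-f],e-a,rcond=None)[0]
    p,q=a+b*t[0],e+f*t[1];return (p+q)/2,np.linalg.norm(p-q)
def proj(c,p):
    v=np.array(c["view"]);q=v[:3,:3]@p+v[:3,3];s=q[:2]/q[2]
    s=s*(1+c["k1"]*(s@s));return (np.array(c["mtx"])@np.r_[s,1])[:2]
def blob(c,seed,hue,smin=110,vmin=60,r=25):
    h=cv2.cvtColor(c["image"],cv2.COLOR_RGB2HSV).astype(int)
    dh=np.abs(h[...,0]-hue);dh=np.minimum(dh,180-dh)
    m=(dh<10)&(h[...,1]>smin)&(h[...,2]>vmin) if hue>=0 else (h[...,1]<60)&(h[...,2]>vmin)
    n,l,st,ce=cv2.connectedComponentsWithStats(m.astype(np.uint8))
    g=[i for i in range(1,n) if st[i,4]>20];i=min(g,key=lambda i:np.hypot(*(ce[i]-seed)))
    return ce[i],st[i],l==i
E
python3 - <<'E'
from h import *;import pickle
d=pickle.load(open("d0.pkl","rb"));T,S=d["top"],d["scene"]
k={}
for n,ts,ss,hu,vm in(("blue",(292,179),(261,205),113,60),("white",(270,167),(280,195),-1,150),("redk",(315,191),(240,215),0,60),("lever",(217,176),(295,162),0,60),("lid",(231,225),(257,165),0,60)):
    a,sa,ma=blob(T,ts,hu,vmin=vm);b,sb,mb=blob(S,ss,hu,vmin=vm)
    z=.171 if n in("blue","white","redk") else .158 if n=="lever" else .095
    p,e=tri(T,a,S,b);print(n,a.round(1),sa,b.round(1),sb,"tri",p.round(4),round(e,4),"plane",onz(T,a,z).round(4),onz(S,b,z).round(4))
    if n in("lever","blue","redk"):
        r=cv2.minAreaRect(np.argwhere(ma)[:,::-1].astype(np.float32));q=cv2.boxPoints(r)
        print(np.array([onz(T,x,z)[:2] for x in q]).round(4).tolist())
im=cv2.cvtColor(T["image"][60:290,180:380],cv2.COLOR_RGB2BGR);im=cv2.resize(im,None,fx=2.6,fy=2.6,interpolation=cv2.INTER_CUBIC);cv2.imwrite("pics/c1.png",im)
E
```

```text
blue [291.7 178.9] [281 168  23  23 326] [259.7 204.7] [250 198  20  14 160] tri [ 0.6255 -0.0117  0.1663] 0.0004 plane [ 0.6247 -0.0114  0.171 ] [ 0.6271 -0.0139  0.171 ]
[[0.6158, 0.0142], [0.6508, -0.0042], [0.6336, -0.0367], [0.5987, -0.0181]]
white [270.8 165.7] [264 157  16  20 173] [282.3 197.3] [277 194  12   7  26] tri [0.6562 0.0346 0.1633] 0.0072 plane [0.652  0.0327 0.171 ] [0.661 0.033 0.171]
redk [314.6 190.8] [303 179  24  24 352] [239.6 214.8] [230 208  20  15 185] tri [ 0.6012 -0.0602  0.1663] 0.0 plane [ 0.6007 -0.0594  0.171 ] [ 0.6028 -0.0622  0.171 ]
[[0.5917, -0.0328], [0.6277, -0.0521], [0.6097, -0.0862], [0.5738, -0.0668]]
lever [216.9 176.5] [201 162  33  30 561] [293.6 161.5] [282 153  25  18 244] tri [0.6276 0.1456 0.1596] 0.0031 plane [0.629  0.1468 0.158 ] [0.626  0.1455 0.158 ]
[[0.6234, 0.1837], [0.6619, 0.1661], [0.635, 0.1103], [0.5969, 0.1281]]
lid [230.3 224.7] [218 212  26  27 539] [256.1 167.3] [246 157  22  22 375] tri [0.528  0.1208 0.0832] 0.0002 plane [0.5278 0.1199 0.095 ] [0.5326 0.1142 0.095 ]
```

View pics/c1.png

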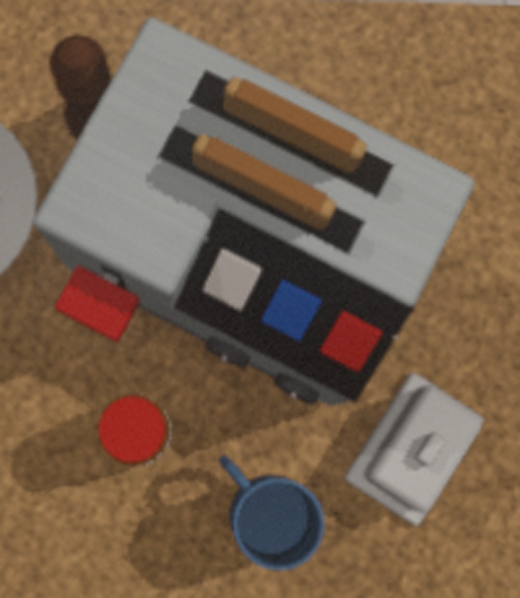

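The crop shows the keys at (232,278) white, (292,308) blue and (351,340) red, with the lever at (97,303). Blue is the middle key, and the triangulated heights agree with the sizes given. Next I refine the yaw and plan the approach.

```bash
cat >> h.py <<'E'
from scipy.spatial.transform import Rotation as R
def frame(yaw): return np.array([np.cos(yaw),np.sin(yaw),0]),np.array([-np.sin(yaw),np.cos(yaw),0])
def rot(yaw,t):
    X,Y=frame(yaw);Z=np.array([0,0,1.]);s,c=np.sin(t),np.cos(t)
    return R.from_matrix(np.c_[Y,c*X+s*Z,s*X-c*Z])
def step(p0,r0,p1,r1):
    return np.r_[r0.inv().apply(p1-p0)/.25,(r0.inv()*r1).as_rotvec()/np.pi].round(3)
E
python3 - <<'E'
from h import *;import pickle
from cell import *
d=pickle.load(open("d0.pkl","rb"));T=d["top"]
a,b=onz(T,(238.5,67.7),.195),onz(T,(360.8,130.4),.195);e=a-b
f,g=onz(T,(194.6,146),.195),onz(T,(338,176.5),.195)
print("rear edge",a,b,np.linalg.norm(e),np.degrees(np.arctan2(-e[0],e[1])),"left edge",f-a,np.linalg.norm(f-a),np.degrees(np.arctan2((a-f)[1],(a-f)[0])))
h=[onz(T,x,.195) for x in((238.5,67.7),(360.8,130.4))]
mug=onz(T,(286,260),.095);print("mug",mug)
yaw=np.radians(-26.1);X,Y=frame(yaw);print("lever via key: key-lever", X@np.array([.6255-.628,-.0125-.146,0]))
c=(a+b)/2-.1*X;print("toaster centre",c,"lever x,y rel",X@(np.array([.628,.146,0])-c),Y@(np.array([.628,.146,0])-c),"key",X@(np.array([.6255,-.0125,0])-c),Y@(np.array([.6255,-.0125,0])-c))
s=observe();p=np.array(s["ee_pos"]);r0=R.from_quat(s["tcp_rot"]);r1=rot(yaw,np.radians(35))
w1=np.array([.38,-.42,.33]);w2=np.array([.47,-.19,.33]);L=np.array([.628,.146,.158]);w3=L+.003*X+[0,0,.11]
print(step(p,r0,w1,r1),step(w1,r1,w2,r1),step(w2,r1,w3,r1))
E
```

```text
rear edge [0.85780221 0.10444381 0.195     ] [ 0.725561   -0.15217502  0.195     ] 0.2886883438311366 -27.263026000459806 left edge [-0.17159523  0.08620004  0.        ] 0.19202960728863233 -26.672447730768795
mug [ 0.45074839 -0.00775381  0.095     ]
lever via key: key-lever 0.06748528948276096
toaster centre [0.70187885 0.02012831 0.195     ] lever x,y rel -0.1217211304168354 0.0805340460450952 key -0.05423584093407444 -0.06290317263760216
[ 0.904 -0.521 -0.398 -0.185  0.077 -0.244] [ 0.985 -0.067 -0.047  0.     0.     0.   ] [ 1.485 -0.152  0.196  0.     0.     0.   ]
```

Call:
jog_arm(
  plan=[
    [0.904, -0.521, -0.398, -0.185, 0.077, -0.244, 0],
    [0.904, -0.521, -0.398, -0.185, 0.077, -0.244, 0],
    [0.904, -0.521, -0.398, -0.185, 0.077, -0.244, 0],
    [0.904, -0.521, -0.398, -0.185, 0.077, -0.244, 0],
    [0.904, -0.521, -0.398, -0.185, 0.077, -0.244, 0],
    [0.904, -0.521, -0.398, -0.185, 0.077, -0.244, 0],
    [0.904, -0.521, -0.398, -0.185, 0.077, -0.244, 0],
    [0.904, -0.521, -0.398, -0.185, 0.077, -0.244, 0],
    [0.904, -0.521, -0.398, -0.185, 0.077, -0.244, 0],
    [0.904, -0.521, -0.398, -0.185, 0.077, -0.244, 0],
  ],
)

```text
time_s: 1.15
ee_pos: [0.3801, -0.4211, 0.3308]
tcp_rot: [0.809, 0.504, 0.159, 0.256]
ft_force: [-0.8, 0.4, -0.7]
width: 0.0003
finger_force: 0.0
```

Call:
jog_arm(
  plan=[
    [0.985, -0.067, -0.047, 0, 0, 0, 0],
    [0.985, -0.067, -0.047, 0, 0, 0, 0],
    [0.985, -0.067, -0.047, 0, 0, 0, 0],
    [0.985, -0.067, -0.047, 0, 0, 0, 0],
    [0.985, -0.067, -0.047, 0, 0, 0, 0],
    [0.985, -0.067, -0.047, 0, 0, 0, 0],
    [0.985, -0.067, -0.047, 0, 0, 0, 0],
    [0.985, -0.067, -0.047, 0, 0, 0, 0],
  ],
)

```text
time_s: 1.95
ee_pos: [0.4695, -0.1915, 0.3306]
tcp_rot: [0.809, 0.504, 0.16, 0.256]
ft_force: [-0.2, -0.4, 0.0]
width: 0.0001
finger_force: 0.0
```

```bash
cat > go.py <<'E'
from h import *
from cell import *
import sys
yaw=np.radians(-26.6);X,Y=frame(yaw)
L=np.array([.628,.146,.158]);K=np.array([.6255,-.0125,.1685])
def rel(p1,t=35):
    s=observe();p=np.array(s["ee_pos"]);r=R.from_quat(s["tcp_rot"]);r1=rot(yaw,np.radians(t))
    print(round(s["time_s"],2),p.round(4),np.round(s["ft_force"],1),"err deg",np.degrees((r.inv()*r1).magnitude()).round(2),"step",step(p,r,p1,r1).tolist())
E
python3 - <<'E'
from go import *
rel(L+.003*X+[0,0,.10])
E
```

```text
1.95 [ 0.4695 -0.1915  0.3306] [-0.2 -0.4  0. ] err deg 0.47 step [1.491, -0.179, 0.229, 0.001, -0.001, 0.002]
```

Call:
jog_arm(
  plan=[
    [0.95, -0.08, 0, 0, 0, 0, 0],
    [0.95, -0.08, 0, 0, 0, 0, 0],
    [0.95, -0.08, 0, 0, 0, 0, 0],
    [0.95, -0.08, 0, 0, 0, 0, 0],
    [0.95, -0.08, 0, 0, 0, 0, 0],
    [0.95, -0.08, 0, 0, 0, 0, 0],
    [0.95, -0.08, 0, 0, 0, 0, 0],
  ],
)

```text
time_s: 2.65
ee_pos: [0.5597, 0.0298, 0.3194]
tcp_rot: [0.809, 0.505, 0.16, 0.256]
ft_force: [-0.1, -0.8, -0.1]
width: -0.0001
finger_force: 0.0
```

Call:
jog_arm(
  plan=[
    [0.541, -0.099, 0.229, 0.001, -0.001, 0.002, 0],
    [0.541, -0.099, 0.229, 0.001, -0.001, 0.002, 0],
    [0.541, -0.099, 0.229, 0.001, -0.001, 0.002, 0],
    [0.541, -0.099, 0.229, 0.001, -0.001, 0.002, 0],
    [0.541, -0.099, 0.229, 0.001, -0.001, 0.002, 0],
    [0.541, -0.099, 0.229, 0.001, -0.001, 0.002, 0],
    [0.541, -0.099, 0.229, 0.001, -0.001, 0.002, 0],
  ],
)

```text
time_s: 3.35
ee_pos: [0.5596, 0.1114, 0.3032]
tcp_rot: [0.808, 0.505, 0.171, 0.251]
ft_force: [-0.9, 0.4, -0.3]
width: 0.0002
finger_force: 0.0
```

Run:
```python
from go import *
rel(L+.003*X+[0,0,.02])
c=camera("top");s=observe();p=np.array(s["ee_pos"])
im=cv2.cvtColor(c["image"],cv2.COLOR_RGB2BGR)
print(proj(c,p),proj(c,L))
a=cv2.resize(im[90:250,150:350],None,fx=2,fy=2);w=camera("wrist")["image"][...,::-1]
cv2.imwrite("pics/c2.png",np.hstack([a,cv2.resize(w,(400,320))]))
```

```text
3.35 [0.5596 0.1114 0.3032] [-0.9  0.4 -0.3] err deg 1.73 step [0.231, -0.131, 0.528, 0.002, -0.009, 0.0]
[227.10176354 204.53016302] [217.23260041 176.95762557]
```

View pics/c2.png

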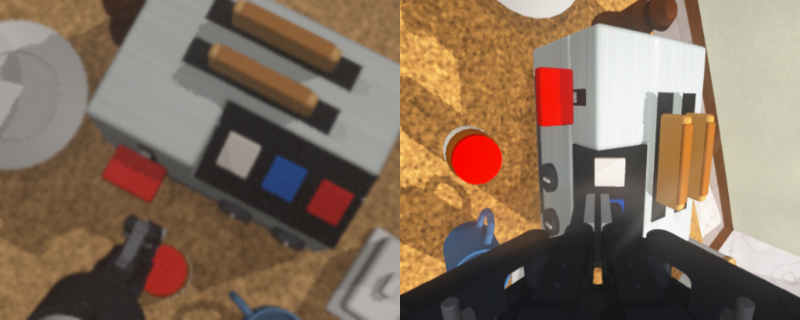

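The left half is the top view, with the fingertips at about (145,232) by the jar and the lever at (133,173). The right half is the wrist view, with the red lever at about (555,97). The arm stopped short of its target, so I'm checking the joints.

Run:
```python
from go import *
s=observe();print(np.round(s["qpos"],3),np.round(s["qd"],2),np.linalg.norm(s["ee_pos"]))
```

```text
[ 1.238 -0.41  -1.48   2.036 -0.006  0.665 -0.786] [ 0.01 -0.   -0.01 -0.   -0.    0.   -0.  ] 0.6462080408228104
```

```bash
cat > kin.py <<'E'
from h import *
from itertools import product
def fk(q,P,S):
    # z-y-z-y-z-y-z chain, lengths d1,a,b,c; lateral offsets o2,o4,o6; tool yaw
    d1,a,b,c,o2,o4,o6,ty,tz=P
    T=np.eye(4)
    def z(t,x=0,l=0):
        M=np.eye(4);M[:3,:3]=R.from_euler('z',t).as_matrix();N=np.eye(4);N[0,3]=x;N[2,3]=l;return M@N
    def y(t):
        M=np.eye(4);M[:3,:3]=R.from_euler('y',t).as_matrix();return M
    q=np.array(q)*S
    T=z(q[0]+tz,o2,d1)@y(q[1])@z(q[2],o4,a)@y(q[3])@z(q[4],-o4+o6*0,b)@y(q[5])@z(q[6]+ty,0,0)
    N=np.eye(4);N[2,3]=c;N[0,3]=0
    return T@N
E
cat > fit.py <<'E'
from kin import *
from scipy.optimize import least_squares
from cell import *
s=observe()
D=[([1.148,.383,.044,1.598,-.018,1.161,-.05],[.207,-.6155,.2305],R.from_quat([.987,.162,0,-.001])),(s["qpos"],np.array(s["ee_pos"]),R.from_quat(s["tcp_rot"]))]
best=[]
for sg in product([1,-1],repeat=4):
    S=np.array([sg[0],1,sg[1],1,sg[2],1,sg[3]])
    def f(P):
        o=[]
        for q,p,r in D:
            T=fk(q,P,S);o+=list((T[:3,3]-p)*5)+list((R.from_matrix(T[:3,:3])*r.inv()).as_rotvec())
        return np.r_[o,.01*P[4:7]]
    for ty in(0,1.57,3.14,-1.57):
        r=least_squares(f,[.3,.4,.4,.25,0,0,0,ty,0]);best.append((r.cost,sg,r.x,r.fun))
best.sort(key=lambda b:b[0])
for b in best[:4]:print(round(b[0],6),b[1],b[2].round(4),b[3].round(3))
E
python3 fit.py
```

```text
9.6e-05 (-1, -1, -1, -1) [-0.382  -2.3588 -0.4699 -1.9322  0.2999  1.2522  0.      1.5635 -0.0078] [ 0.001  0.     0.    -0.002 -0.    -0.001  0.     0.    -0.    -0.004
  0.002 -0.002  0.003  0.013  0.   ]
9.6e-05 (-1, -1, -1, -1) [-0.382  -2.3588 -0.4699 -1.9322  0.2999  1.2522 -0.      1.5635 -0.0078] [ 0.001  0.     0.    -0.002 -0.    -0.001  0.     0.    -0.    -0.004
  0.002 -0.002  0.003  0.013 -0.   ]
9.6e-05 (-1, -1, -1, -1) [-0.382  -2.3588 -0.4699 -1.9322  0.2999  1.2522  0.      1.5635 -0.0078] [ 0.001  0.     0.    -0.002 -0.    -0.001  0.     0.    -0.    -0.004
  0.002 -0.002  0.003  0.013  0.   ]
9.6e-05 (-1, -1, -1, -1) [-0.382  -2.3588 -0.4699 -1.9322  0.2999  1.2522 -0.      1.5635 -0.0078] [ 0.001  0.     0.    -0.002 -0.    -0.001  0.     0.    -0.    -0.004
  0.002 -0.002  0.003  0.013 -0.   ]
```

```bash
sed -i 's/\.01\*P\[4:7\]/.1*P[4:7]/; s/r=least_squares(f,\(.*\]\))/r=least_squares(f,\1,bounds=([.1,.2,.2,.1,-.15,-.15,-.15,-7,-.2],[.5,.6,.6,.5,.15,.15,.15,7,.2]))/' fit.py; python3 fit.py
```

```text
0.000727 (-1, -1, -1, -1) [ 0.2009  0.363   0.3899  0.2028  0.0313  0.0942  0.      1.5153 -0.0608] [ 0.006  0.002  0.001 -0.002 -0.    -0.006  0.     0.    -0.001 -0.029
  0.014 -0.016  0.003  0.009  0.   ]
0.000727 (-1, -1, -1, -1) [ 0.2009  0.363   0.3899  0.2028  0.0313  0.0942 -0.      1.5153 -0.0608] [ 0.006  0.002  0.001 -0.002 -0.    -0.006  0.     0.    -0.001 -0.029
  0.014 -0.016  0.003  0.009 -0.   ]
0.000727 (-1, -1, -1, -1) [ 0.2009  0.363   0.3899  0.2028  0.0313  0.0942  0.      1.5153 -0.0608] [ 0.006  0.002  0.001 -0.002 -0.    -0.006  0.     0.    -0.001 -0.029
  0.014 -0.016  0.003  0.009  0.   ]
0.000727 (-1, -1, -1, -1) [ 0.2009  0.363   0.3899  0.2028  0.0313  0.0942  0.      1.5153 -0.0608] [ 0.006  0.002  0.001 -0.002 -0.    -0.006  0.     0.    -0.001 -0.029
  0.014 -0.016  0.003  0.009  0.   ]
```

```bash
cat > sim.py <<'E'
from kin import *
P=np.array([.2009,.363,.3899,.2028,.0313,.0942,0,1.5153,-.0608]);S=np.array([-1,1,-1,1,-1,1,-1])
lo=np.array([-2.61,-.41,-1.48,0,-1.57,.05,-2.85]);hi=np.array([2.61,2.15,1.57,2.5,4.71,1.97,2.85])
def J(q):
    T0=fk(q,P,S);c=[]
    for i in range(7):
        d=np.array(q,float);d[i]+=1e-5;T=fk(d,P,S)
        c.append(np.r_[T[:3,3]-T0[:3,3],R.from_matrix(T[:3,:3]@T0[:3,:3].T).as_rotvec()]/1e-5)
    return np.array(c).T,T0
def move(q,p1,r1,n,lam=.01,k0=0,qr=None):
    q=np.array(q,float);T0=fk(q,P,S);p0=T0[:3,3];r0=R.from_matrix(T0[:3,:3]);dv=(r0.inv()*r1).as_rotvec()
    for i in range(n*5):
        f=min(1,(i+1)/(n*4.));pt=p0+f*(p1-p0);rt=r0*R.from_rotvec(f*dv)
        A,T=J(q);e=np.r_[pt-T[:3,3],(rt*R.from_matrix(T[:3,:3]).inv()).as_rotvec()]
        G=A.T@np.linalg.inv(A@A.T+lam**2*np.eye(6));dq=G@e
        if k0: dq=dq+k0*(np.eye(7)-G@A)@(qr-q)
        q=np.clip(q+dq,lo,hi)
    return q,np.linalg.norm(e[:3]),np.degrees(np.linalg.norm(e[3:]))
E
python3 - <<'E'
from sim import *
q=[1.148,.383,.044,1.598,-.018,1.161,-.05];y=np.radians(-26.6);r1=rot(y,np.radians(35));q0=np.array(q)
for k0,qr in((0,q0),(.05,q0),(.05,(lo+hi)/2)):
    q=q0
    for p in((.38,-.421,.331),(.4695,-.1915,.3306),(.56,.03,.319),(.5596,.1114,.3032)):
        q,a,b=move(q,np.array(p),r1,8,k0=k0,qr=qr);print(q.round(2),round(a,4),b.round(2))
E
```

```text
[ 0.98 -0.16 -0.19  2.14 -0.43  0.62  0.6 ] 0.0 0.0
[ 0.87 -0.38 -0.55  2.33 -0.26  0.55  0.01] 0.0 0.0
[ 1.02 -0.27 -1.15  2.11  0.13  0.63 -0.73] 0.0 0.0
[ 1.19 -0.23 -1.47  2.03  0.27  0.68 -0.97] 0.0 0.0
[ 0.93 -0.16 -0.14  2.14 -0.41  0.62  0.6 ] 0.0 0.0
[ 0.71 -0.36 -0.39  2.34 -0.15  0.54 -0.05] 0.0 0.0
[ 0.65 -0.18 -0.8   2.13  0.32  0.64 -0.85] 0.0 0.0
[ 0.47 -0.08 -0.8   2.08  0.53  0.72 -1.13] 0.0 0.0
[ 0.39 -0.17  0.41  2.14 -0.29  0.61  0.55] 0.0 0.0
[-0.06 -0.36  0.39  2.33  0.32  0.55 -0.33] 0.0 0.0
[-0.21 -0.14  0.07  2.15  0.52  0.66 -0.93] 0.0 0.0
[-0.23 -0.08 -0.07  2.1   0.59  0.72 -1.13] 0.0 0.0
```

```bash
cat > s2.py <<'E'
from sim import *
y=np.radians(-26.6);X=frame(y)[0];rt=rot(y,np.radians(35))
def nat(az,r,z,dy=0): # tool down, natural yaw
    return np.array([r*np.cos(az),r*np.sin(az),z]),rot(az+dy,0)
q0=np.array([1.238,-.41,-1.48,2.036,-.006,.665,-.786])
L=np.array([.628,.146,.158]);K=np.array([.6255,-.0125,.1685])
for r in(.7,.78,.85):
  for z in(.3,.36):
    q=q0;print("r",r,z)
    for n,(p,o) in dict(b1=(np.array([.4695,-.1915,.33]),rt),b2=(np.array([.38,-.42,.33]),rt),ext=nat(-1.0,r,z),s1=nat(-.6,r,z),s2=nat(-.2,r,z),s3=nat(.2,r,z),tilt=(L+[0,0,.12],rt),low=(L+[0,0,-.055],rt),up=(L+[0,0,.06],rt),ka=(K+.06*np.array([-.5,.2,.8]),rt),k=(K,rt)).items():
        q,a,b=move(q,p,o,10)
        if n in("b2","ext","s3","tilt","low","k"):print(n,q.round(2),round(a,4),b.round(2))
E
python3 s2.py
```

```text
r 0.7 0.3
b2 [ 1.   -0.16 -0.21  2.14 -0.43  0.62  0.6 ] 0.0 0.0
ext [ 0.99  0.55 -0.08  1.16  0.04  1.44 -0.08] 0.0 0.0
s3 [ 0.06  0.61 -0.5   1.13  0.28  1.46 -0.19] 0.0 0.0
tilt [ 0.01  0.16 -0.38  1.87  0.69  0.77 -1.23] 0.0 0.0
low [-0.07  0.38 -0.25  1.99  1.07  0.53 -1.62] 0.0 0.0
k [ 0.2   0.18 -0.24  2.12  0.81  0.39 -1.17] 0.0 0.0
r 0.7 0.36
b2 [ 1.   -0.16 -0.21  2.14 -0.43  0.62  0.6 ] 0.0 0.0
ext [ 0.99  0.61 -0.08  0.89  0.05  1.64 -0.07] 0.0 0.0
s3 [-0.01  0.66 -0.47  0.87  0.28  1.66 -0.16] 0.0 0.0
tilt [ 0.01  0.16 -0.37  1.87  0.69  0.77 -1.23] 0.0 0.0
low [-0.07  0.38 -0.25  1.99  1.07  0.53 -1.62] 0.0 0.0
k [ 0.2   0.18 -0.23  2.12  0.81  0.39 -1.17] 0.0 0.0
r 0.78 0.3
b2 [ 1.   -0.16 -0.21  2.14 -0.43  0.62  0.6 ] 0.0 0.0
ext [ 0.94  0.89 -0.01  0.56  0.01  1.68 -0.06] 0.0658 2.59
s3 [-0.26  0.49 -0.    1.36  0.    1.3  -0.06] 0.033 0.01
tilt [-0.51  0.14  0.2   1.9   0.57  0.71 -1.14] 0.0 0.0
low [-0.55  0.35  0.29  2.05  0.81  0.39 -1.46] 0.0 0.0
k [-0.32  0.16  0.33  2.16  0.62  0.32 -1.01] 0.0 0.0
r 0.78 0.36
b2 [ 1.   -0.16 -0.21  2.14 -0.43  0.62  0.6 ] 0.0
[... 342 characters left out ...]
.43  0.62  0.6 ] 0.0 0.0
ext [ 0.91  1.58 -0.04  0.    0.07  1.97 -0.03] 0.1096 1.67
s3 [-0.27  2.15 -0.01  0.    0.    1.97 -0.05] 0.7192 56.06
tilt [ 2.61 -0.41 -1.48  0.    3.75  1.4  -2.81] 0.7975 153.44
low [ 2.61 -0.41 -1.48  0.    4.08  1.57 -2.85] 0.8467 101.04
k [ 2.61 -0.41 -1.48  0.    4.49  1.47 -2.69] 0.7611 128.68
r 0.85 0.36
b2 [ 1.   -0.16 -0.21  2.14 -0.43  0.62  0.6 ] 0.0 0.0
ext [ 0.94  1.45 -0.01  0.    0.    1.97 -0.04] 0.5947 41.0
s3 [-0.27  2.15 -0.01  0.    0.    1.97 -0.06] 0.7719 56.06
tilt [ 2.61  0.55 -1.48  0.    4.71  1.97 -2.85] 1.3581 70.78
low [-2.61  2.15 -1.48  0.    4.71  0.05 -2.85] 1.4325 170.06
k [-2.61  2.15 -1.48  0.    4.71  0.05 -2.85] 1.4865 170.06
```

Run:
```python
from s2 import nat,rt,L,K,np
from go import *
s=observe();p=np.array(s["ee_pos"]);r=R.from_quat(s["tcp_rot"])
for n,(a,b) in dict(b0=(np.array([.5,-.04,.33]),rt),b1=(np.array([.45,-.24,.33]),rt),b2=(np.array([.38,-.42,.33]),rt),ext=nat(-1.0,.7,.3),s=nat(-.7,.7,.3),t=nat(-.4,.7,.3),u=nat(-.1,.7,.3),v=nat(.2,.7,.3),tilt=(L+[0,0,.12],rt)).items():
    print(n,step(p,r,a,b).tolist());p,r=a,b
```

```text
r 0.7 0.3
b2 [ 1.   -0.16 -0.21  2.14 -0.43  0.62  0.6 ] 0.0 0.0
ext [ 0.99  0.55 -0.08  1.16  0.04  1.44 -0.08] 0.0 0.0
s3 [ 0.06  0.61 -0.5   1.13  0.28  1.46 -0.19] 0.0 0.0
tilt [ 0.01  0.16 -0.38  1.87  0.69  0.77 -1.23] 0.0 0.0
low [-0.07  0.38 -0.25  1.99  1.07  0.53 -1.62] 0.0 0.0
k [ 0.2   0.18 -0.24  2.12  0.81  0.39 -1.17] 0.0 0.0
r 0.7 0.36
b2 [ 1.   -0.16 -0.21  2.14 -0.43  0.62  0.6 ] 0.0 0.0
ext [ 0.99  0.61 -0.08  0.89  0.05  1.64 -0.07] 0.0 0.0
s3 [-0.01  0.66 -0.47  0.87  0.28  1.66 -0.16] 0.0 0.0
tilt [ 0.01  0.16 -0.37  1.87  0.69  0.77 -1.23] 0.0 0.0
low [-0.07  0.38 -0.25  1.99  1.07  0.53 -1.62] 0.0 0.0
k [ 0.2   0.18 -0.23  2.12  0.81  0.39 -1.17] 0.0 0.0
r 0.78 0.3
b2 [ 1.   -0.16 -0.21  2.14 -0.43  0.62  0.6 ] 0.0 0.0
ext [ 0.94  0.89 -0.01  0.56  0.01  1.68 -0.06] 0.0658 2.59
s3 [-0.26  0.49 -0.    1.36  0.    1.3  -0.06] 0.033 0.01
tilt [-0.51  0.14  0.2   1.9   0.57  0.71 -1.14] 0.0 0.0
low [-0.55  0.35  0.29  2.05  0.81  0.39 -1.46] 0.0 0.0
k [-0.32  0.16  0.33  2.16  0.62  0.32 -1.01] 0.0 0.0
r 0.78 0.36
b2 [ 1.   -0.16 -0.21  2.14 -0.43  0.62  0.6 ] 0.0
[... 733 characters left out ...]
0 0.0
ext [ 0.94  1.45 -0.01  0.    0.    1.97 -0.04] 0.5947 41.0
s3 [-0.27  2.15 -0.01  0.    0.    1.97 -0.06] 0.7719 56.06
tilt [ 2.61  0.55 -1.48  0.    4.71  1.97 -2.85] 1.3581 70.78
low [-2.61  2.15 -1.48  0.    4.71  0.05 -2.85] 1.4325 170.06
k [-2.61  2.15 -1.48  0.    4.71  0.05 -2.85] 1.4865 170.06
b0 [-0.648, 0.109, -0.073, 0.002, -0.01, 0.0]
b1 [-0.805, 0.147, 0.103, 0.0, 0.0, 0.0]
b2 [-0.769, 0.059, 0.041, 0.0, 0.0, 0.0]
ext [-0.608, 0.174, 0.268, 0.19, -0.052, 0.165]
s [0.827, -0.125, 0.0, 0.0, 0.0, -0.095]
t [0.827, -0.125, 0.0, 0.0, 0.0, -0.095]
u [0.827, -0.125, 0.0, 0.0, 0.0, -0.095]
v [0.827, -0.125, 0.0, 0.0, 0.0, -0.095]
tilt [0.073, -0.222, 0.088, -0.187, -0.065, 0.205]
```

Call:
jog_arm(
  plan=[
    [-0.648, 0.109, -0.073, 0.002, -0.01, 0, 0],
    [-0.648, 0.109, -0.073, 0.002, -0.01, 0, 0],
    [-0.648, 0.109, -0.073, 0.002, -0.01, 0, 0],
    [-0.648, 0.109, -0.073, 0.002, -0.01, 0, 0],
    [-0.648, 0.109, -0.073, 0.002, -0.01, 0, 0],
  ],
)

```text
time_s: 3.95
ee_pos: [0.4988, -0.043, 0.3293]
tcp_rot: [0.813, 0.499, 0.157, 0.256]
ft_force: [-0.5, 1.3, -0.1]
width: 0.0
finger_force: 0.0
```

Call:
jog_arm(
  plan=[
    [-0.805, 0.147, 0.103, 0, 0, 0, 0],
    [-0.805, 0.147, 0.103, 0, 0, 0, 0],
    [-0.805, 0.147, 0.103, 0, 0, 0, 0],
    [-0.805, 0.147, 0.103, 0, 0, 0, 0],
    [-0.805, 0.147, 0.103, 0, 0, 0, 0],
    [-0.805, 0.147, 0.103, 0, 0, 0, 0],
  ],
)

```text
time_s: 4.55
ee_pos: [0.4506, -0.2403, 0.3304]
tcp_rot: [0.812, 0.501, 0.157, 0.256]
ft_force: [0.4, -0.3, 0.7]
width: 0.0001
finger_force: 0.0
```

Call:
jog_arm(
  plan=[
    [-0.769, 0.059, 0.041, 0, 0, 0, 0],
    [-0.769, 0.059, 0.041, 0, 0, 0, 0],
    [-0.769, 0.059, 0.041, 0, 0, 0, 0],
    [-0.769, 0.059, 0.041, 0, 0, 0, 0],
    [-0.769, 0.059, 0.041, 0, 0, 0, 0],
    [-0.769, 0.059, 0.041, 0, 0, 0, 0],
  ],
)

```text
time_s: 5.15
ee_pos: [0.3823, -0.4185, 0.3313]
tcp_rot: [0.811, 0.503, 0.157, 0.256]
ft_force: [-0.1, -0.3, -0.8]
width: -0.0003
finger_force: 0.0
```

```bash
sed -i 's/^for r in(.7,.78,.85):/for r in ():/' s2.py
python3 - <<'E'
from s2 import nat
from go import *
s=observe();print(np.round(s["qpos"],2));p=np.array(s["ee_pos"]);r=R.from_quat(s["tcp_rot"])
print(p.round(3),step(p,r,*nat(-1.0,.7,.3)).tolist())
E
```

```text
[ 0.73 -0.16  0.15  2.11 -0.36  0.65  0.65]
[ 0.382 -0.418  0.331] [-0.618, 0.164, 0.269, 0.19, -0.052, 0.166]
```

Call:
jog_arm(
  plan=[
    [-0.618, 0.164, 0.269, 0.19, -0.052, 0.166, 0],
    [-0.618, 0.164, 0.269, 0.19, -0.052, 0.166, 0],
    [-0.618, 0.164, 0.269, 0.19, -0.052, 0.166, 0],
    [-0.618, 0.164, 0.269, 0.19, -0.052, 0.166, 0],
    [-0.618, 0.164, 0.269, 0.19, -0.052, 0.166, 0],
    [-0.618, 0.164, 0.269, 0.19, -0.052, 0.166, 0],
    [-0.618, 0.164, 0.269, 0.19, -0.052, 0.166, 0],
    [-0.618, 0.164, 0.269, 0.19, -0.052, 0.166, 0],
  ],
)

```text
time_s: 5.95
ee_pos: [0.3786, -0.588, 0.2991]
tcp_rot: [0.959, 0.283, 0.0, -0.0]
ft_force: [0.6, -0.3, 0.0]
width: -0.0001
finger_force: 0.0
```

Call:
jog_arm(
  plan=[
    [0.827, -0.125, 0, 0, 0, -0.095, 0],
    [0.827, -0.125, 0, 0, 0, -0.095, 0],
    [0.827, -0.125, 0, 0, 0, -0.095, 0],
    [0.827, -0.125, 0, 0, 0, -0.095, 0],
    [0.827, -0.125, 0, 0, 0, -0.095, 0],
    [0.827, -0.125, 0, 0, 0, -0.095, 0],
  ],
)

```text
time_s: 6.55
ee_pos: [0.5364, -0.4473, 0.2998]
tcp_rot: [0.905, 0.424, 0.001, -0.0]
ft_force: [-0.5, -0.4, -0.0]
width: -0.0
finger_force: 0.0
```

Call:
jog_arm(
  plan=[
    [0.827, -0.125, 0, 0, 0, -0.095, 0],
    [0.827, -0.125, 0, 0, 0, -0.095, 0],
    [0.827, -0.125, 0, 0, 0, -0.095, 0],
    [0.827, -0.125, 0, 0, 0, -0.095, 0],
    [0.827, -0.125, 0, 0, 0, -0.095, 0],
    [0.827, -0.125, 0, 0, 0, -0.095, 0],
  ],
)

```text
time_s: 7.15
ee_pos: [0.6433, -0.2724, 0.2993]
tcp_rot: [0.834, 0.552, -0.001, -0.0]
ft_force: [-1.5, -1.1, 0.9]
width: 0.0
finger_force: 0.0
```

Run:
```python
from s2 import nat
from go import *
s=observe();print(np.round(s["qpos"],2));p=np.array(s["ee_pos"]);r=R.from_quat(s["tcp_rot"])
print(p.round(3),step(p,r,*nat(-.1,.7,.3)).tolist())
```

```text
[ 0.33  0.43  0.02  1.38 -0.01  1.33 -0.05]
[ 0.643 -0.272  0.299] [0.829, -0.12, -0.003, -0.0, 0.0, -0.096]
```

Call:
jog_arm(
  plan=[
    [0.829, -0.12, -0.003, 0, 0, -0.096, 0],
    [0.829, -0.12, -0.003, 0, 0, -0.096, 0],
    [0.829, -0.12, -0.003, 0, 0, -0.096, 0],
    [0.829, -0.12, -0.003, 0, 0, -0.096, 0],
    [0.829, -0.12, -0.003, 0, 0, -0.096, 0],
    [0.829, -0.12, -0.003, 0, 0, -0.096, 0],
  ],
)

```text
time_s: 7.75
ee_pos: [0.6967, -0.0721, 0.2997]
tcp_rot: [0.742, 0.67, -0.001, -0.0]
ft_force: [0.6, -0.4, 0.1]
width: -0.0003
finger_force: 0.0
```

Call:
jog_arm(
  plan=[
    [0.827, -0.125, 0, 0, 0, -0.095, 0],
    [0.827, -0.125, 0, 0, 0, -0.095, 0],
    [0.827, -0.125, 0, 0, 0, -0.095, 0],
    [0.827, -0.125, 0, 0, 0, -0.095, 0],
    [0.827, -0.125, 0, 0, 0, -0.095, 0],
    [0.827, -0.125, 0, 0, 0, -0.095, 0],
  ],
)

```text
time_s: 8.35
ee_pos: [0.6872, 0.1355, 0.2995]
tcp_rot: [0.635, 0.773, -0.001, 0.0]
ft_force: [0.1, -0.7, -0.5]
width: 0.0003
finger_force: 0.0
```

Run:
```python
from go import *
rel(L+.003*X+[0,0,.10]);print(np.round(observe()["qpos"],2))
```

```text
8.35 [0.6872 0.1355 0.2995] [ 0.1 -0.7 -0.5] err deg 51.14 step [0.08, -0.214, 0.166, -0.188, -0.063, 0.204]
[-0.1   0.45 -0.22  1.37  0.1   1.34 -0.12]
```

Call:
jog_arm(
  plan=[
    [0.08, -0.214, 0.166, -0.188, -0.063, 0.204, 0],
    [0.08, -0.214, 0.166, -0.188, -0.063, 0.204, 0],
    [0.08, -0.214, 0.166, -0.188, -0.063, 0.204, 0],
    [0.08, -0.214, 0.166, -0.188, -0.063, 0.204, 0],
    [0.08, -0.214, 0.166, -0.188, -0.063, 0.204, 0],
    [0.08, -0.214, 0.166, -0.188, -0.063, 0.204, 0],
    [0.08, -0.214, 0.166, -0.188, -0.063, 0.204, 0],
    [0.08, -0.214, 0.166, -0.188, -0.063, 0.204, 0],
  ],
)

```text
time_s: 9.15
ee_pos: [0.6306, 0.1411, 0.2573]
tcp_rot: [0.813, 0.499, 0.157, 0.256]
ft_force: [-0.3, 0.3, -0.0]
width: -0.0002
finger_force: 0.0
```

Run:
```python
from go import *
rel(L+.003*X+[0,0,.015]);print(np.round(observe()["qpos"],2))
w=camera("wrist");cv2.imwrite("pics/w3.png",w["image"][...,::-1])
s=observe();p=np.array(s["ee_pos"])
print("tip px",proj(w,p))
# lever centre px from wrist: red blobs
b,st,m=blob(w,proj(w,L),0);print("pred",proj(w,L),"seen",b,st,"onz",onz(w,b,.158))
r=cv2.boxPoints(cv2.minAreaRect(np.argwhere(m)[:,::-1].astype(np.float32)))
print(r.round(0).tolist(),np.array([onz(w,x,.158)[:2] for x in r]).round(4).tolist())
```

```text
9.15 [0.6306 0.1411 0.2573] [-0.3  0.3 -0. ] err deg 0.3 step [0.013, -0.199, 0.273, 0.0, 0.001, -0.001]
[-0.44  0.17 -0.1   1.94  0.75  0.82 -1.47]
tip px [252.25658283 248.37422743]
pred [166.11328857 197.27600858] seen [165.43536314 193.48695124] [ 133  151   65  109 4943] onz [0.62903373 0.14868274 0.158     ]
[[132.0, 155.0], [193.0, 149.0], [203.0, 255.0], [142.0, 260.0]] [[0.6239, 0.1843], [0.6633, 0.1647], [0.6285, 0.0868], [0.5891, 0.1167]]
```

View pics/w3.png

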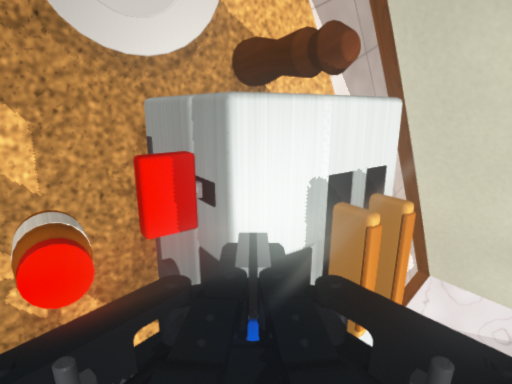

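The wrist view shows the lever at about x 135–197, y 151–237, and the fingertips at (252,240). Its far corners agree with the top-view estimate, so I descend.

Call:
jog_arm(
  plan=[
    [0.015, -0.199, 0.273, 0, 0, 0, 0],
    [0.015, -0.199, 0.273, 0, 0, 0, 0],
    [0.015, -0.199, 0.273, 0, 0, 0, 0],
    [0.015, -0.199, 0.273, 0, 0, 0, 0],
  ],
)

```text
time_s: 9.6
ee_pos: [0.6324, 0.1472, 0.1743]
tcp_rot: [0.813, 0.499, 0.158, 0.256]
ft_force: [0.3, 0.6, 0.5]
width: 0.0001
finger_force: 0.0
```

Call:
jog_arm(
  plan=[
    [0, -0.011, 0.016, 0, 0, 0, 0],
    [0, -0.023, 0.033, 0, 0, 0, 0],
    [0, -0.034, 0.049, 0, 0, 0, 0],
    [0, -0.046, 0.066, 0, 0, 0, 0],
    [0, -0.046, 0.066, 0, 0, 0, 0],
  ],
)

```text
time_s: 10.1
ee_pos: [0.6322, 0.1507, 0.1544]
tcp_rot: [0.811, 0.501, 0.16, 0.255]
ft_force: [0.7, -0.0, 2.5]
width: -0.0
finger_force: 1.4
```

Run:
```python
from go import *
rel(L+.003*X+[0,0,-.03])
t=camera("top");w=camera("scene")
a=cv2.resize(t["image"][130:230,150:290],(400,286),interpolation=cv2.INTER_CUBIC);b=cv2.resize(w["image"][110:210,220:360],(400,286),interpolation=cv2.INTER_CUBIC)
cv2.imwrite("pics/c4.png",np.hstack([a,b])[...,::-1])
```

```text
10.1 [0.6322 0.1507 0.1544] [ 0.7 -0.   2.5] err deg 0.25 step [-0.025, -0.056, 0.089, 0.0, -0.001, -0.001]
```

View pics/c4.png

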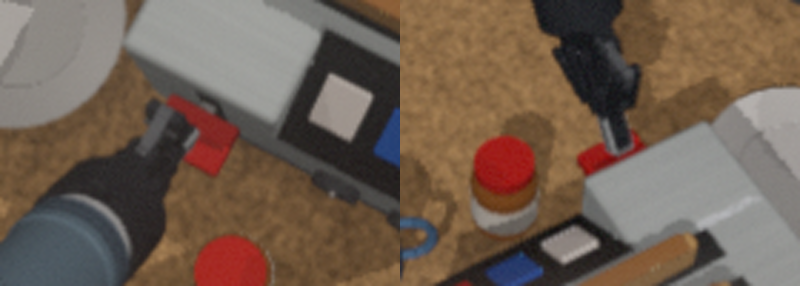

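The left half is the top view, with the fingertips on the lever around (185,130). The right half is the scene view, with the tip on the red lever at (620,145), clear of the jar. The force is a light 2.5 N, so I continue down.

Call:
jog_arm(
  plan=[
    [-0.02, -0.011, 0.016, 0, 0, 0, 0],
    [-0.025, -0.023, 0.033, 0, 0, 0, 0],
    [-0.025, -0.034, 0.049, 0, 0, 0, 0],
    [-0.025, -0.046, 0.066, 0, 0, 0, 0],
    [-0.025, -0.046, 0.066, 0, 0, 0, 0],
  ],
)

```text
time_s: 10.7
ee_pos: [0.6279, 0.1449, 0.1323]
tcp_rot: [0.812, 0.501, 0.158, 0.255]
ft_force: [1.6, 1.4, 4.0]
width: 0.0001
finger_force: 1.6
```

Call:
jog_arm(
  plan=[
    [0, -0.007, 0.01, 0, 0, 0, 0],
    [0, -0.014, 0.02, 0, 0, 0, 0],
    [0, -0.014, 0.02, 0, 0, 0, 0],
  ],
)

```text
time_s: 11.0
ee_pos: [0.6281, 0.1449, 0.1285]
tcp_rot: [0.812, 0.5, 0.159, 0.256]
ft_force: [-5.4, 1.6, 13.1]
width: 0.0004
finger_force: 6.5
```

Call:
jog_arm(
  plan=[
    [0, -0.007, 0.01, 0, 0, 0, 0],
    [0, -0.014, 0.02, 0, 0, 0, 0],
    [0, -0.014, 0.02, 0, 0, 0, 0],
  ],
)

```text
time_s: 11.3
ee_pos: [0.628, 0.1449, 0.1215]
tcp_rot: [0.812, 0.5, 0.159, 0.255]
ft_force: [-1.5, 1.1, 7.6]
width: 0.0001
finger_force: 3.6
```

Call:
jog_arm(
  plan=[
    [0, -0.007, 0.01, 0, 0, 0, 0],
    [0, -0.014, 0.02, 0, 0, 0, 0],
    [0, -0.014, 0.02, 0, 0, 0, 0],
  ],
)

```text
time_s: 11.6
ee_pos: [0.6269, 0.1438, 0.1135]
tcp_rot: [0.812, 0.5, 0.157, 0.255]
ft_force: [-0.7, 1.1, 1.3]
width: 0.0
finger_force: 0.5
```

Call:
jog_arm(
  plan=[
    [0, -0.007, 0.01, 0, 0, 0, 0],
    [0, -0.011, 0.016, 0, 0, 0, 0],
    [0, -0.011, 0.016, 0, 0, 0, 0],
  ],
)

```text
time_s: 11.9
ee_pos: [0.6272, 0.1436, 0.1085]
tcp_rot: [0.812, 0.501, 0.157, 0.255]
ft_force: [-0.2, 0.3, -0.4]
width: -0.0001
finger_force: 0.0
```

Call:
jog_arm(
  plan=[
    [0, -0.003, 0.005, 0, 0, 0, 0],
    [0, -0.003, 0.005, 0, 0, 0, 0],
  ],
)

```text
time_s: 12.1
ee_pos: [0.6283, 0.1446, 0.1083]
tcp_rot: [0.812, 0.501, 0.159, 0.255]
ft_force: [-0.4, 0.2, -0.2]
width: -0.0005
finger_force: 0.0
```

Call:
jog_arm(
  plan=[
    [0, -0.003, 0.005, 0, 0, 0, 0],
    [0, -0.003, 0.005, 0, 0, 0, 0],
  ],
)

```text
time_s: 12.3
ee_pos: [0.6287, 0.1448, 0.1072]
tcp_rot: [0.812, 0.501, 0.159, 0.255]
ft_force: [0.4, -0.3, -1.3]
width: -0.0
finger_force: 0.0
```

Call:
jog_arm(
  plan=[
    [0, -0.003, 0.005, 0, 0, 0, 0],
    [0, -0.003, 0.005, 0, 0, 0, 0],
  ],
)

```text
time_s: 12.5
ee_pos: [0.629, 0.145, 0.1066]
tcp_rot: [0.812, 0.5, 0.159, 0.255]
ft_force: [-2.4, -0.2, 3.9]
width: 0.0
finger_force: 1.9
```

Call:
jog_arm(
  plan=[
    [0, -0.003, 0.005, 0, 0, 0, 0],
    [0, -0.003, 0.005, 0, 0, 0, 0],
  ],
)

```text
time_s: 12.7
ee_pos: [0.6291, 0.145, 0.1063]
tcp_rot: [0.812, 0.5, 0.16, 0.256]
ft_force: [-7.3, -0.5, 10.7]
width: -0.0
finger_force: 5.4
```

Call:
jog_arm(
  plan=[
    [0, -0.003, 0.005, 0, 0, 0, 0],
    [0, -0.003, 0.005, 0, 0, 0, 0],
  ],
)

```text
time_s: 12.9
ee_pos: [0.6292, 0.145, 0.1061]
tcp_rot: [0.812, 0.5, 0.16, 0.257]
ft_force: [-12.7, -1.2, 18.0]
width: 0.0003
finger_force: 8.8
```

The lever is against its hard stop: the force rises stiffly to 18 N with no more travel. I lift off and check that it stays down.

Call:
jog_arm(
  plan=[
    [0, 0.15, -0.21, 0, 0, 0, 0],
    [0, 0.3, -0.42, 0, 0, 0, 0],
    [0, 0.44, -0.62, 0, 0, 0, 0],
    [0, 0.44, -0.62, 0, 0, 0, 0],
    [0, 0.44, -0.62, 0, 0, 0, 0],
    [0, 0.44, -0.62, 0, 0, 0, 0],
  ],
)

```text
time_s: 13.5
ee_pos: [0.6304, 0.1439, 0.2947]
tcp_rot: [0.812, 0.5, 0.161, 0.255]
ft_force: [-0.1, -0.4, -0.7]
width: -0.0001
finger_force: 0.0
```

Run:
```python
from go import *
N=-.574*X+.819*np.array([0,0,1.])
rel(K+.06*N);print(np.round(observe()["qpos"],2))
t=camera("top");w=camera("wrist");S=camera("scene")
print("lever wrist pred up/down",proj(w,L),proj(w,L-[0,0,.055]))
b,_,_=blob(w,proj(w,L-[0,0,.055]),0);print(b)
for n,c,sd,smin in(("wrist",w,proj(w,K),110),("scene",S,proj(S,K),110),("top",t,proj(t,K),110)):
    b,st,_=blob(c,sd,113);print(n,proj(c,K).round(1),b.round(1),st,onz(c,b,.1711).round(4))
cv2.imwrite("pics/w5.png",w["image"][...,::-1])
```

```text
13.5 [0.6304 0.1439 0.2947] [-0.1 -0.4 -0.7] err deg 0.36 step [-0.57, -0.073, 0.322, 0.0, -0.001, -0.001]
[-0.42  0.13 -0.12  1.91  0.7   0.87 -1.41]
lever wrist pred up/down [153.58750743 189.28291143] [134.69802441 177.50555783]
[135.37636986 174.75719178]
wrist [235.6 316.8] [252.1 326.1] [247 318  11  17 176] [ 0.6341 -0.037   0.1711]
scene [259.4 204.5] [259.7 204.7] [250 198  20  14 158] [ 0.6271 -0.0138  0.1711]
top [292.1 178.7] [291.6 178.9] [281 168  23  23 328] [ 0.6247 -0.0113  0.1711]
```

View pics/w5.png

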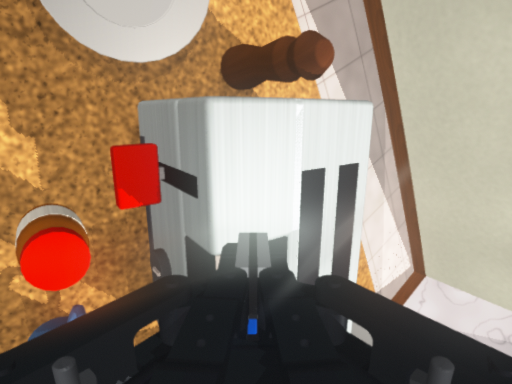

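The lever stays down at (135,175) in the wrist view, matching its predicted down position, and the bread has sunk. Now the key.

Call:
jog_arm(
  plan=[
    [-0.57, -0.073, 0, 0, 0, 0, 0],
    [-0.57, -0.073, 0, 0, 0, 0, 0],
    [-0.57, -0.073, 0, 0, 0, 0, 0],
    [-0.57, -0.073, 0, 0, 0, 0, 0],
    [-0.57, -0.073, 0, 0, 0, 0, 0],
  ],
)

```text
time_s: 14.15
ee_pos: [0.551, 0.0214, 0.2798]
tcp_rot: [0.812, 0.5, 0.157, 0.255]
ft_force: [-0.2, 0.2, 0.8]
width: 0.0002
finger_force: 0.0
```

Run:
```python
from go import *
N=-.574*X+.819*np.array([0,0,1.])
rel(K+.02*N);print(np.round(observe()["qpos"],2))
```

```text
14.15 [0.551  0.0214 0.2798] [-0.2  0.2  0.8] err deg 0.22 step [0.013, 0.014, 0.472, -0.001, 0.0, -0.001]
[-0.32 -0.09 -0.05  2.17  0.66  0.75 -1.26]
```

Call:
jog_arm(
  plan=[
    [0.013, 0.014, 0.2, 0, 0, 0, 0],
    [0.013, 0.014, 0.36, 0, 0, 0, 0],
    [0.013, 0.014, 0.472, 0, 0, 0, 0],
    [0.013, 0.014, 0.472, 0, 0, 0, 0],
    [0.013, 0.014, 0.472, 0, 0, 0, 0],
  ],
)

```text
time_s: 14.65
ee_pos: [0.6175, -0.004, 0.1863]
tcp_rot: [0.811, 0.502, 0.159, 0.254]
ft_force: [-0.3, 0.7, 0.1]
width: 0.0001
finger_force: 0.0
```

Run:
```python
from go import *
N=-.574*X+.819*np.array([0,0,1.])
rel(K)
t=camera("top");w=camera("scene");k=camera("wrist")
c=lambda i:cv2.resize(i,(266,266),interpolation=cv2.INTER_CUBIC)
cv2.imwrite("pics/c6.png",np.hstack([c(t["image"][130:230,240:340]),c(w["image"][160:240,220:300]),c(k["image"][150:384,140:374])])[...,::-1])
```

```text
14.65 [ 0.6175 -0.004   0.1863] [-0.3  0.7  0.1] err deg 0.18 step [-0.016, -0.005, 0.084, -0.001, -0.001, -0.0]
```

View pics/c6.png

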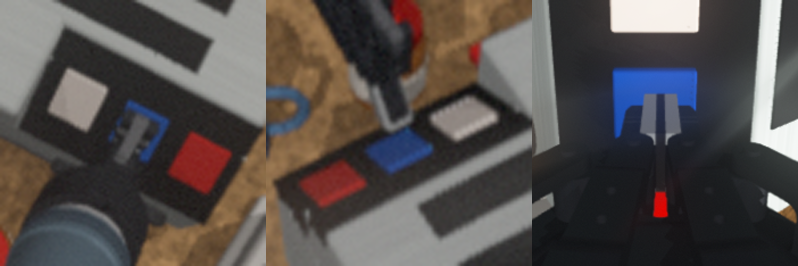

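All three views show the shut fingertips over the blue key. In the wrist view (right third) the key spans 612–697 and the tips are at about 660, so they are centred. I press in along the normal in small steps.

Call:
jog_arm(
  plan=[
    [-0.012, -0.003, 0.02, 0, 0, 0, 0],
    [-0.014, -0.004, 0.036, 0, 0, 0, 0],
    [-0.014, -0.004, 0.044, 0, 0, 0, 0],
    [-0.014, -0.004, 0.044, 0, 0, 0, 0],
  ],
)

```text
time_s: 15.2
ee_pos: [0.6205, -0.0112, 0.1777]
tcp_rot: [0.812, 0.5, 0.159, 0.255]
ft_force: [0.1, 0.3, 0.0]
width: 0.0001
finger_force: 0.0
```

Call:
jog_arm(
  plan=[
    [0, 0, 0.008, 0, 0, 0, 0],
    [0, 0, 0.008, 0, 0, 0, 0],
  ],
)

```text
time_s: 15.4
ee_pos: [0.6217, -0.0115, 0.1761]
tcp_rot: [0.812, 0.501, 0.159, 0.255]
ft_force: [0.5, 0.7, 0.4]
width: -0.0003
finger_force: 0.0
```

Call:
jog_arm(
  plan=[
    [0, 0, 0.008, 0, 0, 0, 0],
    [0, 0, 0.008, 0, 0, 0, 0],
  ],
)

```text
time_s: 15.6
ee_pos: [0.6227, -0.012, 0.1744]
tcp_rot: [0.812, 0.501, 0.159, 0.255]
ft_force: [-1.1, -0.2, 0.2]
width: 0.0001
finger_force: 0.0
```

Call:
jog_arm(
  plan=[
    [0, 0, 0.006, 0, 0, 0, 0],
    [0, 0, 0.006, 0, 0, 0, 0],
  ],
)

```text
time_s: 15.8
ee_pos: [0.6234, -0.0124, 0.1732]
tcp_rot: [0.812, 0.501, 0.159, 0.255]
ft_force: [0.3, 0.3, -0.2]
width: 0.0
finger_force: 0.0
```

Call:
jog_arm(
  plan=[
    [0, 0, 0.005, 0, 0, 0, 0],
    [0, 0, 0.005, 0, 0, 0, 0],
  ],
)

```text
time_s: 16.0
ee_pos: [0.6241, -0.0127, 0.1722]
tcp_rot: [0.812, 0.501, 0.159, 0.255]
ft_force: [-0.8, -0.8, -1.2]
width: -0.0001
finger_force: 0.0
```

Call:
jog_arm(
  plan=[
    [0, 0, 0.004, 0, 0, 0, 0],
    [0, 0, 0.004, 0, 0, 0, 0],
  ],
)

```text
time_s: 16.2
ee_pos: [0.6246, -0.0128, 0.1717]
tcp_rot: [0.812, 0.501, 0.159, 0.255]
ft_force: [-1.8, -0.1, 1.7]
width: 0.0002
finger_force: 1.3
```

Call:
jog_arm(
  plan=[
    [0, 0, 0.003, 0, 0, 0, 0],
    [0, 0, 0.003, 0, 0, 0, 0],
  ],
)

```text
time_s: 16.4
ee_pos: [0.6249, -0.013, 0.1712]
tcp_rot: [0.812, 0.501, 0.159, 0.255]
ft_force: [-2.7, 0.8, 3.7]
width: -0.0001
finger_force: 2.5
```

Call:
jog_arm(
  plan=[
    [0, 0, 0.003, 0, 0, 0, 0],
    [0, 0, 0.003, 0, 0, 0, 0],
  ],
)

```text
time_s: 16.6
ee_pos: [0.625, -0.013, 0.171]
tcp_rot: [0.812, 0.5, 0.159, 0.255]
ft_force: [-9.0, 1.7, 8.3]
width: 0.0
finger_force: 5.9
```

About 12 N along the normal. I hold for a second.

Call:
jog_arm(
  plan=[
    [0, 0, -0.001, 0, 0, 0, 0],
    [0, 0, -0.001, 0, 0, 0, 0],
    [0, 0, -0.001, 0, 0, 0, 0],
    [0, 0, -0.001, 0, 0, 0, 0],
    [0, 0, -0.001, 0, 0, 0, 0],
  ],
)

```text
time_s: 17.1
ee_pos: [0.625, -0.013, 0.1711]
tcp_rot: [0.812, 0.501, 0.159, 0.255]
ft_force: [-6.9, 1.8, 6.8]
width: 0.0001
finger_force: 4.8
```

Call:
jog_arm(
  plan=[
    [0, 0, 0, 0, 0, 0, 0],
    [0, 0, 0, 0, 0, 0, 0],
    [0, 0, 0, 0, 0, 0, 0],
    [0, 0, 0, 0, 0, 0, 0],
    [0, 0, 0, 0, 0, 0, 0],
  ],
)

```text
time_s: 17.6
ee_pos: [0.625, -0.013, 0.1711]
tcp_rot: [0.812, 0.501, 0.159, 0.255]
ft_force: [-6.4, 1.3, 7.4]
width: -0.0
finger_force: 4.8
```

Call:
jog_arm(
  plan=[
    [0, 0, -0.1, 0, 0, 0, 0],
    [0, 0, -0.3, 0, 0, 0, 0],
    [0, 0, -0.4, 0, 0, 0, 0],
    [0, 0, -0.4, 0, 0, 0, 0],
    [0, 0, -0.4, 0, 0, 0, 0],
    [0, 0, -0.4, 0, 0, 0, 0],
  ],
)

```text
time_s: 18.2
ee_pos: [0.5734, 0.0112, 0.2508]
tcp_rot: [0.812, 0.5, 0.158, 0.255]
ft_force: [0.5, 0.3, -0.9]
width: -0.0001
finger_force: 0.0
```

Run:
```python
from go import *
c=camera("top");P=L-[0,0,.055]
b,st,_=blob(c,proj(c,P),0);print("lever pred down/up",proj(c,P),proj(c,L),"seen",b,st)
import pickle;T=pickle.load(open("d0.pkl","rb"))["top"]
for n,sd,h in(("lid",(231,225),0),("mug",(286,260),107)):print(n,blob(T,sd,h)[0],blob(c,sd,h)[0])
print(np.round(observe()["qd"],3),observe()["ft_force"])
```

```text
lever pred down/up [219.77900549 180.45346055] [217.23260041 176.95762557] seen [219.44672131 180.        ] [205 167  31  27 488]
lid [230.29313544 224.73469388] [230.32536765 224.88419118]
mug [291.67177914 178.92331288] [291.62727273 178.97272727]
[ 0.001  0.007  0.001 -0.002 -0.002  0.001  0.003] [-0.30750298 -0.55291605 -0.47020589]
```

The lever is down, the key was held at about 10 N for a second and released, and the arm is clear.

```bash
python3 -c "
from cell import *
print(close_job())"
```

```text
the job is handed in; nothing more can be done
None
```

The job is handed in, though no verdict came back: the lever is latched down on its stop, the blue key was pressed at about 10–12 N for a second and released, the white and red keys weren't touched, and the arm is clear (I re-checked only the jam jar's position, and it hadn't moved).

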